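Clamp a sample on the spark stand

ROBOT

A 7-joint arm with a two-finger parallel gripper is mounted at the origin on the work surface. World frame = base frame: x ahead of the robot, y to its left, z up, the work surface at z = 0. Lengths are in m, angles in rad, forces in N, time in s.
With the tool pointing down it reaches from about 0.4 to 0.875 m from the base axis. Payload 19.3 kg.
Tool frame: the origin (TCP) lies at the very end of the fingers, on their centre line; the grasp point (between the pads) lies 19 mm behind it; z points along the fingers, y is the line along which they close (so a half turn about z gives the same grasp; the last joint's range is limited). The gripper opens to 85 mm and grips with 20 to 120 N. Pads are 22 mm wide; open, the fingers measure 114 mm over their backs; the gripper's body (76 mm by 85 mm) begins 54 mm behind the grasp point. The pads swing forward as they close: fully open they stand 13 mm farther back than shut.
Start: joints at [-1.358, 0.521, -0.036, 1.599, 0.021, 1.021, -0.113], TCP at [0.174, 0.6, 0.231] pointing down, gripper open.
Joint ranges: [-2.91, 2.91], [-0.3, 2.13], [-1.5, 1.42], [0.17, 2.43], [-1.26, 4.41], [0.16, 1.93], [-2.52, 2.52]. Speed limits (rad/s): [1.89, 1.89, 2.39, 2.39, 3.01, 3.01, 3.01].

INTERFACE

Orientations are given as [roll, pitch, yaw] about the fixed x, y, z axes, in that order (R = Rz(yaw) Ry(pitch) Rx(roll)).
In Python, from workcell import bot gives the robot as it stands.
- The arm moves only by the tool servo_tool, never from a script. Its argument "plan" is a list of rows, each a list of 7 numbers: the finger opening in cm, from 0 to 8.54, then the shift along the tool's x, y, z in cm, then the turn, a rotation vector about the tool's x, y, z in degrees. In form: [[fingers, x, y, z, wx, wy, wz], ...]. A call has 1 to 10 rows; each row is the pose to reach, as a shift and turn from the pose commanded when the call began, along the tool's axes at that moment; what a row does not reach only later rows make up. A row lasts 1/10 s, in which the tool goes at most 50 mm and 8.59 degrees, less where a joint would pass 70% of its speed; a pose out of reach is approached as far as the arm can. A call with a gripper value outside its range is refused whole. The fingers move at their own pace and stop on an object; "force" is the grip in N (left out, the last holds). Time passes only in rows, so rows that repeat a pose let the fingers close. It gives the time, the measured TCP pose, the force, the opening and the grip force at its end, in the units of the state.
- bot.observe(): the state, without advancing time (a new reading comes with each control period).
- bot.grab_frame(name): name is "scene" or "top" or "wrist"; returns a dict with "frame" (384x512x3 uint8, blue, green, red), "mtx" (3x3 intrinsics, pixels), "R" (3x3) and "t" (3): a world point X has camera coordinates R X + t; the wrist camera has in their place "T_tool_cam" (4x4, takes a point from camera to tool coordinates, whose origin is the TCP and whose axes are the flange's). Camera axes: x right, y down, z forward; pixel columns grow to the right and rows downward; lengths in m; the calibration is good to about 2 mm. The wrist camera is an equidistant fisheye: a pixel r from the principal point sees the ray r / f radians off the axis. A picture is of the moment at which its call begins: read the wrist's pose just before it. There is no depth.
- bot.job_done(): hands the job in; it is judged then, once.
The state is a dict: "clock": time; "qpos": joint angles; "qd": joint speeds; "joint_efforts": joint torques, N m; "position": TCP position; "tool_rot": TCP orientation; "force": force on the tool from outside, world axes, zero at the start; "moment": the same for the moment, N m; "grip_width": finger opening in m; "finger_force": force on a finger pad.
Only numpy, scipy, OpenCV 4.12 (cv2) and the standard library are available. Lean on these libraries where they do the work, as an engineer would, in place of code of your own. Each camera call takes 0.05 s, during which the arm holds its last target. There are 200 camera calls.

TASK

Make the copper sample ready for the next spark: set it flat on the spark stand's steel table, slide it back under the clamp until it sits against both brass stop pins, and hold it pressed home there for a moment with a light push of about 10 N, never ramming the pins. Then turn the clamp's black knob clockwise until the dial needle stands at the green mark with your hand off the knob; do not lean on the clamp, never let the needle reach the red mark, and leave the brass and aluminium samples where they are.

Things in the scene. Friction and masses are not known exactly. Their poses are not given: they have to be found in the camera images.
- spectrometer: Bench spectrometer, fixed. Origin: bench height, straight below the centre of the spark opening. Axes: +x the direction in which the sample is slid home (away from the robot), +y left, z up. Grey cabinet x -140 to 240, y -560 to 85, 108 mm high; white housing on it from y = -225 on, 309 high. Steel spark table: x -125 to 65, y -70 to 70, top 120 mm above the bench.
- opening (a point): Centre of the round spark opening (12 mm black hole in a white ceramic ring 26 mm wide), on the top face of the spark table. A sample that touches both stop pins has its axis exactly over this point.
- stops: Two brass stop pins, 8 mm diameter, 16 mm high, fixed on the spark table. Origin on the table top at the opening's centre, axes as the spectrometer. Pin axes at x = 18.4, y = +15.4 and -15.4 mm: a pocket, open towards the robot, that takes the sample's round side so that it touches both pins. Sliding the sample on the table takes about 3 N of a push; the pins feel the rest.
- copper_sample: The sample to clamp: plain copper-coloured disc, 40 mm diameter, 30 mm high, about 0.34 kg. Origin: centre of its underside, z up. Starts upright on the bench left of the spectrometer, in one of three places among the other samples.
- brass_sample: Yellow brass disc of the same size with two dark burn spots on top; origin centre of its underside. Not to be moved.
- aluminium_sample: Silver-grey aluminium disc of the same size with two dark burn spots on top; origin centre of its underside. Not to be moved.
- head: Sprung aluminium clamp head over the opening, axes as the spectrometer, origin above the opening on its underside: 55 mm above the table at rest, 22 mm high, x -15 to 15, y -100 to 18. Two leaf springs carry it from a post (x -15 to 15, y -196 to -170, 241 mm above the bench). It moves only straight up, 16 mm at most; 1.8 N per mm after 1.5 N to lift it off its rest.
- spindle: Screw spindle in the head: knob on top, rounded steel foot 20 mm across below. Origin: lowest point of the foot, 1.5 to 3.5 mm above the sample's top at the start. Once the foot bears on the sample, more turning lifts the head against its springs. If a hand holds the knob's height while the foot is still free, turning lifts the head too and the dial reads falsely till it lets go.
- knob_grip (a point): Centre, at mid height, of the black knurled knob: 40 mm diameter, 25 mm high, vertical axis straight above the opening, about 228 mm above the bench at the start, with 16 to 19 mm free between it and the head, which shrinks as it is screwed down. Beside it nothing stands at its height within 55 mm of its axis.
- knob (a joint): Knob angle, rad, grows clockwise as seen from above; -1.0 to 6.6, starts at -0.2 to 0.6. Each rad clockwise screws the spindle 2.5 mm down through the head. It stays where it is left. About 0.1 N m turns it, up to 0.16 N m under spring load.
- gauge: Dial gauge, fixed, face up: white face, 62 mm diameter over the rim, top 243 mm above the bench. Origin on the dial's axis at its underside, 222 mm above the bench, 88 mm to the right of the knob's axis (spectrometer -y). Its plunger rests on the sprung head.
- needle (a joint): Dial reading, rad: 0 with the head at rest, grows clockwise as seen from above, 0.33 rad per mm of head lift (0.825 rad per rad of knob once the foot bears on the sample).
- needle_tip (a point): Tip of the orange dial needle, 24 mm from the dial's axis.
- set_mark (a point): Green mark on the dial's rim, given 24 mm from the dial's axis where the needle tip meets it. Elsewhere each time: 1.9 to 2.7 rad clockwise from the needle's rest. x axis: outward from the dial's axis.
- limit_mark (a point): Red mark on the dial's rim, 0.75 rad clockwise beyond the green mark, given 24 mm from the dial's axis.

How it is judged:
By the outcome, as a careful person would: the job done as asked, in the order asked, and still so for the second after the job is handed in, with the robot touching nothing.
It also fails if it takes over 72 s, if anything falls off the work surface, if the arm or the gripper's body presses on something with over 40 N, if the wrist force passes 120 N, or if a joint passes its speed limit or range.

## Working session

There is one attempt and no reset: what is moved stays moved. The work goes in short steps, Python scripts to look and compute and a tool call to move; the robot and the scene stay as the last step left them, time stands still between calls to the robot, and variables do not carry over. Pictures are saved under pics/ and viewed, at most 10 in all, crops included, and the job is handed in when it is done.

Besides the shell and the picture viewer there is one more tool, called as name(argument=value, ...) on one line, values as JSON. servo_tool: Moves the arm, as the interface text tells. Its arguments: {"type":"object","properties":{"plan":{"type":"array","items":{"type":"array","items":{"type":"number"}}},"force":{"type":"number"}},"required":["plan"]}

```bash
mkdir -p pics; ls
python3 - <<'E'
from workcell import bot
import cv2,numpy as np
s=bot.observe()
for k in s: print(k,np.round(s[k],3))
a=bot.grab_frame("scene");b=bot.grab_frame("top")
import pickle
pickle.dump((a,b),open('f0.pkl','wb'))
for n,f in(("scene",a),("top",b)):
    cv2.imwrite(f"pics/{n}0.png",f["frame"]); print(f["mtx"],np.round(f["R"],3),f["t"], -f["R"].T@f["t"])
E
```

```text
pics
clock 0.0
qpos [-1.358  0.522 -0.036  1.6    0.021  1.021 -0.113]
qd [-0.     0.002 -0.     0.    -0.001 -0.001  0.001]
joint_efforts [ 1.0000e-03 -9.2711e+01  1.9800e+00 -3.6993e+01  1.8000e-02  8.0000e-03
  0.0000e+00]
position [0.174 0.6   0.231]
tool_rot [-3.141  0.     2.859]
force [-0.084 -0.521 -0.306]
moment [0.01  0.013 0.022]
finger_force 0.0
grip_width 0.086
[[350.53731493   0.         253.58447806]
 [  0.         350.53731493 189.00000545]
 [  0.           0.           1.        ]] [[-0.159  0.987 -0.009]
 [ 0.551  0.081 -0.831]
 [-0.819 -0.137 -0.557]] [-0.04205394 -0.16705623  1.3596282 ] [1.19910476 0.24178235 0.61802446]
[[444.11249695   0.         246.52977647]
 [  0.         444.11249695 195.53934748]
 [  0.           0.           1.        ]] [[ 0.019 -1.     0.006]
 [-0.984 -0.019 -0.177]
 [ 0.177 -0.003 -0.984]] [0.12080685 0.58659487 0.94507612] [0.40749104 0.13484827 1.03325878]
```

View pics/top0.png

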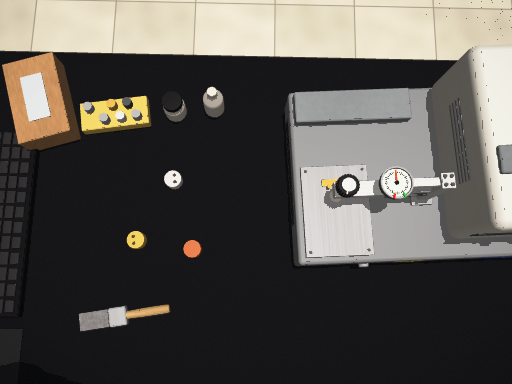

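View pics/scene0.png

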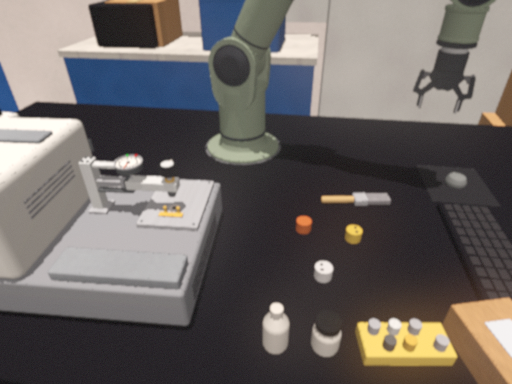

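The top view shows the copper disc at (192,248), brass at (135,240), aluminium at (173,180), the knob at (347,185) and the dial at (397,183), with the needle pointing up, green at about (405,194) and red at about (394,196). The scene view shows the same layout.

```bash
cat > h.py <<'E'
import numpy as np,cv2
def ray(f,uv,z):
    d=f["R"].T@np.linalg.solve(f["mtx"],[uv[0],uv[1],1.]); c=-f["R"].T@f["t"]
    return c+d*(z-c[2])/d[2]
def proj(f,X):
    p=f["mtx"]@(f["R"]@np.asarray(X)+f["t"]); return p[:2]/p[2]
def blob(m,lo=20):
    n,l,s,c=cv2.connectedComponentsWithStats(m.astype(np.uint8))
    return [(s[i,4],np.round(c[i],1),s[i,:4]) for i in range(1,n) if s[i,4]>lo]
E
python3 - <<'E'
import pickle,cv2,numpy as np
from h import *
a,b=pickle.load(open('f0.pkl','rb'))
for n,f in(("scene",a),("top",b)):
    im=f["frame"]; h=cv2.cvtColor(im,cv2.COLOR_BGR2HSV)
    m=(h[...,0]>3)&(h[...,0]<13)&(h[...,1]>140)&(h[...,2]>120)
    for x in blob(m): print(n,x,ray(f,x[1],.03 if n=="top" else .015))
im=b["frame"];g=cv2.cvtColor(im,cv2.COLOR_BGR2GRAY)
# knob: dark disc incl. white top
c=cv2.HoughCircles(cv2.resize(g[150:220,320:430],None,fx=4,fy=4,interpolation=cv2.INTER_CUBIC),cv2.HOUGH_GRADIENT,1,100,param1=120,param2=25,minRadius=35,maxRadius=80)
for q in c[0]:
    uv=(q[:2]+.5)/4-.5+[320,150]; print("circ",uv,q[2]/4,ray(b,uv,.241),ray(b,uv,.243))
# table corners
for uv in [(302,167),(365,165),(373,255),(305,257)]: print("table",ray(b,uv,.12))
# cabinet top left edge line & front edge
e=cv2.Canny(g,60,150)
L=cv2.HoughLinesP(e,1,np.pi/360,40,minLineLength=50,maxLineGap=6)
for l in L[:,0]:
    if min(l[0],l[2])>280 and min(l[1],l[3])>80:
        p,q=ray(b,l[:2],.12),ray(b,l[2:],.12); print(l,np.round(p[:2],3),np.round(q[:2],3),np.degrees(np.arctan2(*(q-p)[1::-1])).round(1))
cv2.imwrite('pics/crop1.png',cv2.resize(im[140:270,280:440],None,fx=5,fy=4.6,interpolation=cv2.INTER_CUBIC)[:598])
E
```

```text
scene (np.int32(250), array([303.4, 223.7]), array([296, 215,  16,  19], dtype=int32)) [0.4578123  0.25214425 0.015     ]
top (np.int32(246), array([191.6, 248.4]), array([183, 240,  18,  18], dtype=int32)) [0.46509007 0.25308282 0.03      ]
circ [396.75 183.  ] 15.125 [ 0.57882101 -0.14117286  0.241     ] [ 0.5783885  -0.14047607  0.243     ]
circ [346.25 184.25] 12.75 [ 0.57464569 -0.04880814  0.241     ] [ 0.57422372 -0.04834452  0.243     ]
table [0.63557545 0.01608565 0.12      ]
table [ 0.64263627 -0.11752166  0.12      ]
table [ 0.45357622 -0.12848144  0.12      ]
table [0.44688694 0.01060966 0.12      ]
[288  94 299 266] [0.799 0.046] [0.429 0.023] -176.4
[295 126 402 122] [0.726 0.031] [ 0.74 -0.2 ] -86.6
[294 122 377 119] [0.735 0.033] [ 0.745 -0.146] -86.6
[299 168 305 264] [0.633 0.022] [0.433 0.011] -176.6
[380 261 508 256] [ 0.442 -0.142] [ 0.457 -0.405] -86.7
[301 168 307 264] [0.633 0.018] [0.433 0.007] -176.7
[448 106 458 179] [ 0.778 -0.302] [ 0.616 -0.313] -176.1
[428 120 434 175] [ 0.746 -0.257] [ 0.624 -0.263] -177.1
[373 185 429 203] [ 0.6   -0.133] [ 0.564 -0.249] -107.3
[455 100 463 156] [ 0.793 -0.318] [ 0.667 -0.327] -175.9
[451 102 460 171] [ 0.788 -0.309] [ 0.634 -0.319] -176.5
```

View pics/crop1.png

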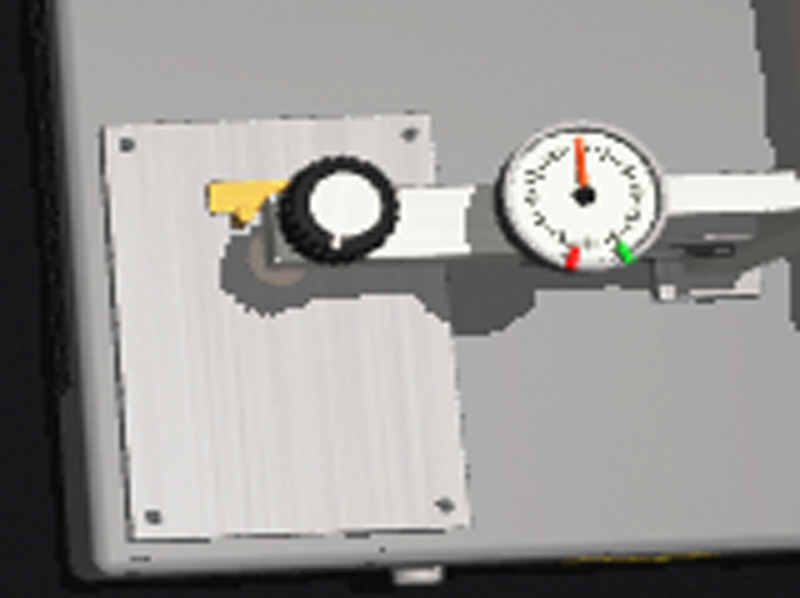

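The table corners and the knob agree. The opening is at about (0.574, -0.052) with the spectrometer yaw about +3.4°, and the copper is at about (0.464, 0.253). Next I approach above the copper.

servo_tool(plan=[[8.5,-3.75,-2.5,0.8,0,0,-2],[8.5,-7.5,-5,1.6,0,0,-4],[8.5,-11.2,-7.5,2.4,0,0,-6],[8.5,-15,-10,3.2,0,0,-8],[8.5,-18.7,-12.6,4,0,0,-10],[8.5,-22.5,-15.1,4.8,0,0,-12],[8.5,-26.2,-17.6,5.6,0,0,-14],[8.5,-30,-20.2,6.4,0,0,-16],[8.5,-33.7,-22.7,7.2,0,0,-18],[8.5,-37.5,-25.2,8,0,0,-19.6]], force=40)

```text
clock: 1.1
position: [0.465, 0.2519, 0.1509]
tool_rot: [-3.142, -0.0, -3.081]
force: [0.0, 0.2, 0.1]
grip_width: 0.0848
finger_force: 0.0
```

```bash
cat >> h.py <<'E'
from scipy.spatial.transform import Rotation as Ro
def wray(f,s,uv,z):
    K=f["mtx"];d=(np.array(uv)-K[:2,2])/K[0,0];th=np.linalg.norm(d)+1e-12
    v=np.r_[d/th*np.sin(th),np.cos(th)];T=f["T_tool_cam"]
    R=Ro.from_euler('xyz',s["tool_rot"]).as_matrix()
    c=R@T[:3,3]+s["position"];d=R@T[:3,:3]@v
    return c+d*(z-c[2])/d[2]
E
python3 - <<'E'
from workcell import bot
from h import *
s=bot.observe();f=bot.grab_frame("wrist")
print(s["qpos"].round(3) if hasattr(s["qpos"],'round') else s["qpos"])
print(f["mtx"],f["T_tool_cam"].round(3))
im=f["frame"];h=cv2.cvtColor(im,cv2.COLOR_BGR2HSV)
m=(h[...,0]>3)&(h[...,0]<13)&(h[...,1]>140)&(h[...,2]>120)
for x in blob(m,60): print(x,wray(f,s,x[1],.03),wray(f,s,x[1],.02))
cv2.imwrite('pics/w1.png',im)
E
```

```text
[-0.565  0.477 -0.058  1.927  0.039  0.739  0.986]
[[297.31863964   0.         257.16721779]
 [  0.         297.31863964 195.34102988]
 [  0.           0.           1.        ]] [[ 0.    -0.966 -0.259  0.065]
 [ 1.     0.    -0.    -0.   ]
 [ 0.001 -0.259  0.966 -0.141]
 [ 0.     0.     0.     1.   ]]
(np.int32(164), array([258.5, 168.5]), array([238, 163,  41,  21], dtype=int32)) [0.44558755 0.25143093 0.03      ] [0.4473182  0.25157672 0.02      ]
```

View pics/w1.png

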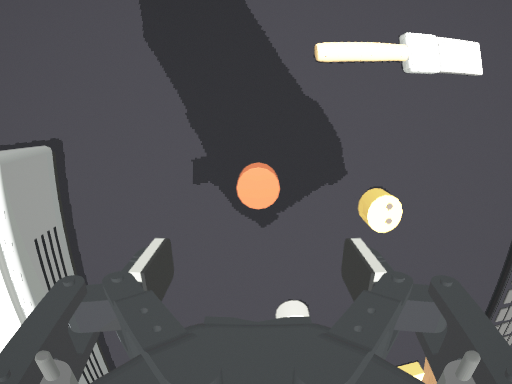

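The wrist view shows the copper disc's top centre at about (258.5, 187.5), with radius about 21 px. The brass at (380,210) stands well clear of the fingers.

Run:
```python
from workcell import bot
from h import *
s=bot.observe();f=bot.grab_frame("wrist")
for uv in [(258.5,188),(237,187),(280,187),(258,209),(382,212)]: print(wray(f,s,uv,.03).round(4))
```

```text
[0.4678 0.2449 0.03  ]
[0.4679 0.2255 0.03  ]
[0.4657 0.2643 0.03  ]
[0.4877 0.2456 0.03  ]
[0.4847 0.3674 0.03  ]
```

Run:
```python
from workcell import bot
from h import *
s=bot.observe();f=bot.grab_frame("wrist")
print(s["clock"],np.round(s["position"],4),s["tool_rot"],np.round(s["qd"],3))
im=f["frame"];h=cv2.cvtColor(im,cv2.COLOR_BGR2HSV)
m=(h[...,0]>2)&(h[...,0]<16)&(h[...,1]>110)&(h[...,2]>120)
for x in blob(m,60):
    print(x); b=x[2]; c=(b[0]+b[2]/2-.5,b[1]+b[3]-.5-b[2]/2)
    print(c,wray(f,s,c,.03))
```

```text
1.2 [0.4673 0.2477 0.1503] [-3.13872691e+00 -2.54857515e-04 -3.08917742e+00] [-0.086 -0.021 -0.057  0.005 -0.016  0.011 -0.112]
(np.int32(1627), array([262.7, 183.9]), array([241, 160,  45,  48], dtype=int32))
(np.float64(263.0), np.float64(185.0)) [0.46265619 0.25187563 0.03      ]
```

servo_tool(plan=[[8.5,0,-0.1,3,0,0,0],[8.5,0,-0.1,6,0,0,0],[8.5,0,-0.1,9,0,0,0],[8.5,0,-0.1,12,0,0,0],[8.5,0,-0.1,13.8,0,0,0],[8.5,0,-0.1,14.5,0,0,0],[8.5,0,-0.1,14.5,0,0,0],[5,0,-0.1,14.5,0,0,0],[3,0,-0.1,14.5,0,0,0],[3,0,-0.1,14.5,0,0,0]], force=40)

```text
clock: 2.25
position: [0.4647, 0.2528, 0.0072]
tool_rot: [3.141, 0.001, -3.082]
force: [-0.3, -0.0, 1.1]
grip_width: 0.0432
finger_force: 0.0
```

servo_tool(plan=[[3,0,0,0,0,0,0],[3,0,0,0,0,0,0],[3,0,0,0,0,0,0],[3,0,0,0,0,0,0]])

```text
clock: 2.65
position: [0.4646, 0.2527, 0.0072]
tool_rot: [3.141, 0.001, -3.082]
force: [-1.9, -1.5, 12.5]
grip_width: 0.0387
finger_force: 38.8
```

servo_tool(plan=[[3,0,0,-2,0,0,0],[3,0,0,-5.5,0,0,0],[3,0,0,-9,0,0,0],[3,-0.2,-2,-12.5,0,0,0],[3,-0.6,-6,-15.5,0,0,0],[3,-1,-10,-16,0,0,0],[3,-1.4,-14,-16,0,0,0],[3,-1.8,-18,-16,0,0,0],[3,-2.2,-22,-16,0,0,0],[3,-2.4,-26,-16,0,0,0]])

```text
clock: 3.65
position: [0.5036, -0.0073, 0.1667]
tool_rot: [3.142, 0.001, -3.082]
force: [0.6, 0.0, -3.2]
grip_width: 0.0389
finger_force: 42.3
```

servo_tool(plan=[[3,-0.1,-2.6,0,0,0,0],[3,-0.2,-4.2,0,0,0,0],[3,-0.2,-5.1,0,0,0,0],[3,-0.2,-5.1,0,0,0,0],[3,-0.2,-5.1,0,0,0,0],[3,-0.2,-5.1,0,0,0,0]])

```text
clock: 4.25
position: [0.5086, -0.0552, 0.1663]
tool_rot: [3.141, -0.0, -3.081]
force: [-0.3, 0.4, -3.0]
grip_width: 0.0387
finger_force: 42.1
```

Run:
```python
from workcell import bot
from h import *
s=bot.observe();f=bot.grab_frame("wrist")
print(s["clock"],np.round(s["position"],4),s["tool_rot"],np.round(s["qd"],3),np.round(s["qpos"],3),s["force"])
cv2.imwrite('pics/w2.png',f["frame"])
```

```text
4.25 [ 0.5086 -0.0552  0.1663] [ 3.14124809e+00 -4.83528727e-05 -3.08086809e+00] [-0.    -0.003  0.002 -0.001  0.001 -0.     0.004] [ 0.008  0.43  -0.021  1.959  0.012  0.752  1.612] [-0.3169661   0.36506818 -3.02729872]
```

View pics/w2.png

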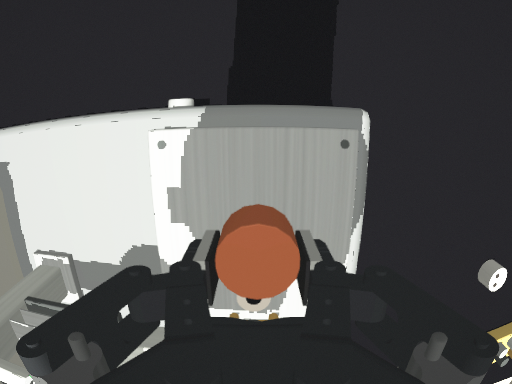

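The wrist view shows the sample held upright in front of the opening, whose ring is at about (254,297). The pins are at about (234,316) and (274,316), and the front table bolts at (161,144) and (345,144).

Run:
```python
from workcell import bot
from h import *
s=bot.observe();f=bot.grab_frame("wrist")
im=f["frame"];g=im.mean(2)
def c(r0,r1,c0,c1,t=90):
    m=g[r0:r1,c0:c1]<t; y,x=np.nonzero(m); return np.array([x.mean()+c0,y.mean()+r0]),m.sum()
a,na=c(138,151,155,168);b,nb=c(138,151,339,352);print(a,na,b,nb)
A,B=wray(f,s,a,.12),wray(f,s,b,.12);print(A,B,np.linalg.norm(A-B))
ang=np.arctan2(*(B-A)[[1,0]]);print("yaw",np.degrees(ang)-90)
h=cv2.cvtColor(im,cv2.COLOR_BGR2HSV)[295:330,215:295]
m=(h[...,0]>16)&(h[...,0]<30)&(h[...,1]>120)
P=[]
for x in blob(m,4): uv=x[1]+[215,295]; P.append(wray(f,s,uv,.136)); print(x,uv,P[-1])
y=np.deg2rad(3.4);R=np.array([[np.cos(y),-np.sin(y)],[np.sin(y),np.cos(y)]])
M=(A+B)[:2]/2
print("bolt mid rel guess (local)",R.T@(M-[.574,-.052]), "sample:",R.T@(s["position"][:2]-np.array([.574,-.052])))
for p in P: print("pin local",R.T@(p[:2]-[.574,-.052]))
print(wray(f,s,(254,297),.12))
```

```text
[nan nan] 0 [344.69387755 143.71428571] 49
[nan nan nan] [ 0.45606056 -0.00212292  0.12      ] nan
yaw nan
(np.int32(30), array([19. , 20.2]), array([15, 18,  8,  5], dtype=int32)) [234.  315.2] [ 0.57956013 -0.06808578  0.136     ]
(np.int32(42), array([57.8, 21.2]), array([54, 18,  9,  7], dtype=int32)) [272.8 316.2] [ 0.57867715 -0.04029581  0.136     ]
(np.int32(6), array([46.5, 25. ]), array([44, 25,  6,  1], dtype=int32)) [261.5 320. ] [ 0.58267237 -0.04814187  0.136     ]
bolt mid rel guess (local) [nan nan] sample: [-0.06546219  0.00055179]
pin local [ 0.00459635 -0.01638722]
pin local [0.00536305 0.0114062 ]
pin local [0.00888592 0.00333701]
[ 0.57330996 -0.05423817  0.12      ]<stdin>:6: RuntimeWarning: Mean of empty slice.
  ret = ret.dtype.type(ret / rcount)
```

servo_tool(plan=[[3,0,-0.25,1,0,0,0],[3,0,-0.25,2,0,0,0],[3,0,-0.25,3,0,0,0],[3,0,-0.25,3.5,0,0,0],[3,0,-0.25,3.7,0,0,0],[3,0,-0.25,3.85,0,0,0],[3,0,-0.25,3.85,0,0,0]])

```text
clock: 5.05
position: [0.5088, -0.0589, 0.1278]
tool_rot: [-3.142, 0.0, -3.082]
force: [-0.2, 0.1, -3.8]
grip_width: 0.0383
finger_force: 42.1
```

servo_tool(plan=[[3,0,0,0.06,0,0,0],[3,0,0,0.12,0,0,0],[3,0,0,0.12,0,0,0]])

```text
clock: 5.35
position: [0.509, -0.0589, 0.1273]
tool_rot: [-3.142, 0.001, -3.083]
force: [-3.6, 0.6, 8.2]
grip_width: 0.0386
finger_force: 43.4
```

servo_tool(plan=[[8.5,0,0,0,0,0,0],[8.5,0,0,0,0,0,0],[8.5,0,0,0,0,0,0],[8.5,0,0,0,0,0,0],[8.5,0.5,0,-0.1,0,0,0],[8.5,1.5,0,-0.2,0,0,0],[8.5,3,0,-0.2,0,0,0],[8.5,4.5,0,-0.2,0,0,0],[8.5,5.5,0,-0.2,0,0,0],[8.5,5.5,0,-0.2,0,0,0]])

```text
clock: 6.35
position: [0.4526, -0.0624, 0.1288]
tool_rot: [-3.141, -0.0, -3.083]
force: [-0.5, 0.8, 0.7]
grip_width: 0.0851
finger_force: 0.0
```

servo_tool(plan=[[1.8,0,0,-0.5,0,-6,0],[1.8,0,0,-0.5,0,-12,0],[1.8,0,0,-0.5,0,-18,0],[1.8,0,0,-0.5,0,-24,0],[1.8,0,0,-0.5,0,-30,0],[1.8,0,0,-0.5,0,-30,0],[1.8,0,0,-0.5,0,-30,0],[1.8,0,0,-0.5,0,-30,0]])

```text
clock: 7.15
position: [0.4319, -0.0708, 0.1166]
tool_rot: [-3.11, 0.319, -3.069]
force: [-1.4, 0.4, -1.0]
grip_width: 0.0179
finger_force: 0.0
```

Run:
```python
from workcell import bot
from h import *
s=bot.observe();f=bot.grab_frame("wrist")
print(s["clock"],np.round(s["position"],4),s["tool_rot"],np.round(s["qpos"],3),s["force"])
cv2.imwrite('pics/w3.png',f["frame"])
```

```text
7.15 [ 0.4319 -0.0708  0.1166] [-3.10985285  0.31920428 -3.0686814 ] [ 0.55   0.387 -0.625  2.404  1.21   0.248  0.475] [-1.43836092  0.35898198 -0.98442264]
```

View pics/w3.png

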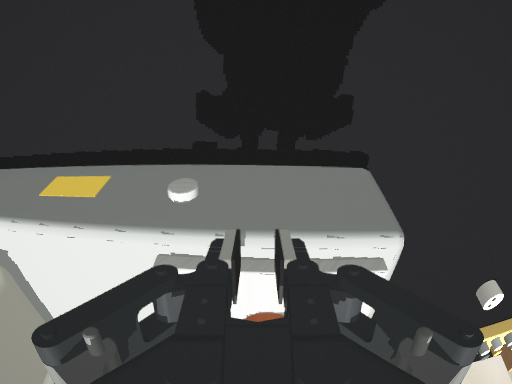

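The wrist view shows the fingers just off the table's front edge, because the arm reached its folding limit at this tilt. I'll go back upright and raised, then push with a tilt that grows as the reach grows.

servo_tool(plan=[[0.8,0,0,-1,0,0,0],[0.8,0,0,-2,0,0,0],[0.8,0,0,-2.5,0,6,0],[0.8,0,0,-2.5,0,12,0],[0.8,0,0,-2.5,0,18,0],[0.8,0,0,-2.5,0,18,0],[0.8,0,0,-2.5,0,18,0]])

```text
clock: 7.9
position: [0.4231, -0.07, 0.1394]
tool_rot: [-3.114, 0.003, -3.078]
force: [-0.3, -0.6, -0.1]
grip_width: 0.0078
finger_force: 0.0
```

```bash
cat >> h.py <<'E'
YAW=np.deg2rad(3.4); O=np.array([.574,-.054,.12]); RL=Ro.from_euler('z',YAW).as_matrix()
def st(bot):
    s=bot.observe();R=Ro.from_euler('xyz',s["tool_rot"]).as_matrix()
    print("t",s["clock"],"pos",np.round(s["position"],4),"local mm",np.round(1e3*RL.T@(s["position"]-O),1))
    z=RL.T@R[:,2]; y=RL.T@R[:,1]
    print("tool z local",z.round(3),"tool y local",y.round(3),"q",np.round(s["qpos"],2),"F",np.round(RL.T@s["force"],1),"w",s["grip_width"])
    return s,R
def goal(R,pos,loc,tilt,yawoff=0):
    """row (cm, deg) to local mm TCP goal with tool leaning forward by tilt deg"""
    Rg=RL@Ro.from_euler('xyz',[180,tilt,180+yawoff],degrees=True).as_matrix()
    g=O+RL@(np.array(loc)/1e3)
    return np.r_[100*R.T@(g-pos),np.degrees(Ro.from_matrix(R.T@Rg).as_rotvec())].round(2)
E
python3 - <<'E'
from workcell import bot
from h import *
s,R=st(bot)
for x,z,t in [(-115,25,0),(-115,6,0),(-90,6,5),(-75,6,10),(-60,6.5,20),(-45,6.5,25)]: print(x,t,goal(R,s["position"],[x,0,z],t))
E
```

```text
t 7.9 pos [ 0.4231 -0.07    0.1394] local mm [-151.6   -7.1   19.4]
tool z local [ 0.003 -0.027 -1.   ] tool y local [-0.004  1.    -0.027] q [ 0.7   0.48 -0.88  2.16  0.59  0.76  1.06] F [-0.4 -0.5 -0.1] w 0.007831543336417357
-115 0 [-3.67  0.68 -0.57 -1.57  0.17  0.22]
-115 0 [-3.66  0.73  1.33 -1.57  0.17  0.22]
-90 5 [-6.16  0.72  1.34 -1.56 -4.83  0.29]
-75 10 [-7.66  0.71  1.34 -1.54 -9.83  0.36]
-60 20 [ -9.16   0.71   1.3   -1.51 -19.83   0.49]
-45 25 [-10.66   0.7    1.3   -1.49 -24.83   0.56]
```

servo_tool(plan=[[0.8,-1.5,0.3,-0.6,-0.8,0,0],[0.8,-2.7,0.7,-0.6,-1.6,0,0.2],[0.8,-3.7,0.7,0.2,-1.6,0,0.2],[0.8,-3.7,0.7,0.8,-1.6,0,0.2],[0.8,-3.7,0.7,1.2,-1.6,0,0.2],[0.8,-4.4,0.7,1.25,-1.6,-2,0.2],[0.8,-5,0.7,1.25,-1.6,-4,0.2],[0.8,-5.4,0.7,1.25,-1.6,-5,0.2],[0.8,-5.7,0.7,1.25,-1.6,-5,0.2],[0.8,-5.9,0.7,1.25,-1.6,-5,0.2]])

```text
clock: 8.9
position: [0.4812, -0.0605, 0.1271]
tool_rot: [-3.14, 0.089, -3.081]
force: [-1.7, -0.4, -0.2]
grip_width: 0.0078
finger_force: 0.7
```

Run:
```python
from workcell import bot
from h import *
s,R=st(bot)
for x,z,t in [(-90,6,5),(-85,6,8),(-80,6,10),(-70,6,15),(-60,6.5,20),(-50,6.5,23),(-45,6.5,25)]: print(x,t,goal(R,s["position"],[x,0,z],t))
```

```text
t 8.9 pos [ 0.4812 -0.0605  0.1271] local mm [-93.   -1.    7.1]
tool z local [ 0.088 -0.001 -0.996] tool y local [-0.001  1.    -0.002] q [ 0.65  0.54 -0.85  2.09  0.67  0.68  1.01] F [-1.7 -0.3 -0.2] w 0.00782475977642778
-90 5 [-0.29  0.1   0.14 -0.09  0.07  0.08]
-85 8 [-0.79  0.09  0.18 -0.08 -2.93  0.08]
-80 10 [-1.29  0.09  0.23 -0.08 -4.93  0.08]
-70 15 [-2.28  0.09  0.32 -0.08 -9.93  0.08]
-60 20 [ -3.28   0.09   0.35  -0.07 -14.93   0.09]
-50 23 [ -4.28   0.09   0.44  -0.07 -17.93   0.09]
-45 25 [ -4.78   0.09   0.49  -0.07 -19.93   0.09]
```

servo_tool(plan=[[0.8,-0.3,0.05,0.1,0,-1.5,0],[0.8,-0.7,0.05,0.12,0,-3,0],[0.8,-1.1,0.05,0.16,0,-5,0],[0.8,-1.5,0.05,0.2,0,-7,0],[0.8,-1.9,0.05,0.25,0,-9,0],[0.8,-2.3,0.05,0.3,0,-11,0],[0.8,-2.7,0.05,0.33,0,-13,0],[0.8,-3.1,0.05,0.35,0,-15,0],[0.8,-3.5,0.05,0.38,0,-16.5,0],[0.8,-3.9,0.05,0.42,0,-18,0]])

```text
clock: 9.9
position: [0.5206, -0.0576, 0.1264]
tool_rot: [-3.14, 0.404, -3.081]
force: [-1.0, -0.1, -0.7]
grip_width: 0.0081
finger_force: 0.8
```

Run:
```python
from workcell import bot
from h import *
s,R=st(bot)
for x,z,t in [(-50,6.5,25),(-40,6.5,27),(-30,6.5,27)]: print(x,t,goal(R,s["position"],[x,0,z],t))
f=bot.grab_frame("wrist");g=bot.grab_frame("scene")["frame"]
cv2.imwrite('pics/w4.png',np.hstack([f["frame"][150:],cv2.resize(g[140:240,80:228],(347,234))])[:,:800])
```

```text
t 9.9 pos [ 0.5206 -0.0576  0.1264] local mm [-53.5  -0.4   6.4]
tool z local [ 0.393 -0.001 -0.919] tool y local [-0.001  1.    -0.001] q [ 0.44  0.44 -0.53  2.26  1.2   0.21  0.48] F [-1.  -0.  -0.7] w 0.00805321794982231
-50 25 [-0.33  0.04  0.13 -0.05 -1.85  0.09]
-40 27 [-1.25  0.04  0.52 -0.05 -3.85  0.09]
-30 27 [-2.17  0.04  0.92 -0.05 -3.85  0.09]
```

View pics/w4.png

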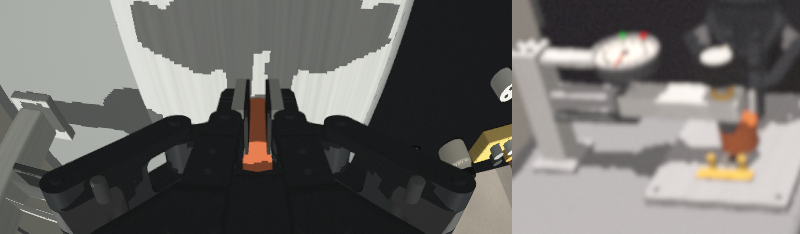

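The picture shows the copper disc upright and centred between the fingertips, moving under the head towards the pins.

servo_tool(plan=[[0.8,-0.25,0.05,0.11,0,-1,0],[0.8,-0.5,0.05,0.22,0,-2,0],[0.8,-0.8,0.05,0.34,0,-3,0],[0.8,-1.05,0.05,0.45,0,-3,0],[0.8,-1.25,0.05,0.53,0,-3,0],[0.8,-1.4,0.05,0.59,0,-3,0],[0.8,-1.55,0.05,0.66,0,-3,0]])

```text
clock: 10.7
position: [0.5376, -0.056, 0.1267]
tool_rot: [-3.14, 0.456, -3.08]
force: [-1.8, 0.2, 0.3]
grip_width: 0.008
finger_force: 0.8
```

Run:
```python
from workcell import bot
from h import *
s,R=st(bot)
for x,z,t in [(-33,6.5,26),(-30,6.5,26)]: print(x,t,goal(R,s["position"],[x,0,z],t))
```

```text
t 10.7 pos [ 0.5376 -0.056   0.1267] local mm [-36.4   0.2   6.7]
tool z local [ 0.44  -0.001 -0.898] tool y local [-0.001  1.    -0.001] q [ 0.42  0.46 -0.51  2.27  1.55  0.19  0.14] F [-1.7  0.3  0.3] w 0.008007758861613794
-33 26 [-0.3  -0.02  0.17 -0.05  0.13  0.09]
-30 26 [-0.57 -0.02  0.3  -0.05  0.13  0.09]
```

servo_tool(plan=[[0.8,-0.05,0,0.02,0,0,0],[0.8,-0.1,0,0.05,0,0,0],[0.8,-0.15,0,0.07,0,0,0],[0.8,-0.2,0,0.1,0,0,0],[0.8,-0.25,0,0.12,0,0,0],[0.8,-0.3,0,0.15,0,0,0],[0.8,-0.35,0,0.17,0,0,0],[0.8,-0.4,0,0.2,0,0,0]])

```text
clock: 11.5
position: [0.5419, -0.0557, 0.1266]
tool_rot: [-3.14, 0.456, -3.08]
force: [-1.8, -0.1, 0.4]
grip_width: 0.0081
finger_force: 0.9
```

servo_tool(plan=[[0.8,-0.03,0,0.015,0,0,0],[0.8,-0.06,0,0.03,0,0,0],[0.8,-0.09,0,0.045,0,0,0],[0.8,-0.12,0,0.06,0,0,0],[0.8,-0.15,0,0.075,0,0,0]])

```text
clock: 12.0
position: [0.5436, -0.0556, 0.1266]
tool_rot: [-3.14, 0.456, -3.08]
force: [-1.9, 0.2, -0.2]
grip_width: 0.0083
finger_force: 0.9
```

servo_tool(plan=[[0.8,-0.03,0,0.015,0,0,0],[0.8,-0.06,0,0.03,0,0,0],[0.8,-0.09,0,0.045,0,0,0],[0.8,-0.09,0,0.045,0,0,0]])

```text
clock: 12.4
position: [0.5446, -0.0555, 0.1266]
tool_rot: [-3.14, 0.456, -3.08]
force: [-0.9, 0.5, -0.4]
grip_width: 0.0076
finger_force: 0.8
```

servo_tool(plan=[[0.8,-0.03,0,0.015,0,0,0],[0.8,-0.06,0,0.03,0,0,0],[0.8,-0.09,0,0.045,0,0,0],[0.8,-0.09,0,0.045,0,0,0]])

```text
clock: 12.8
position: [0.5456, -0.0555, 0.1266]
tool_rot: [-3.14, 0.456, -3.08]
force: [-1.8, 0.0, -0.2]
grip_width: 0.0078
finger_force: 0.8
```

servo_tool(plan=[[0.8,-0.03,0,0.015,0,0,0],[0.8,-0.06,0,0.03,0,0,0],[0.8,-0.09,0,0.045,0,0,0],[0.8,-0.09,0,0.045,0,0,0]])

```text
clock: 13.2
position: [0.5464, -0.0555, 0.1265]
tool_rot: [-3.14, 0.456, -3.08]
force: [-2.4, -0.3, -0.4]
grip_width: 0.0081
finger_force: 1.6
```

servo_tool(plan=[[0.8,-0.02,0,0.01,0,0,0],[0.8,-0.04,0,0.02,0,0,0],[0.8,-0.06,0,0.03,0,0,0],[0.8,-0.06,0,0.03,0,0,0]])

```text
clock: 13.6
position: [0.5468, -0.0556, 0.1264]
tool_rot: [-3.14, 0.456, -3.081]
force: [-7.5, -0.3, 1.5]
grip_width: 0.0077
finger_force: 3.3
```

Pins reached. I'll raise the push to about 10 N and hold it.

servo_tool(plan=[[0.8,-0.015,0,0.007,0,0,0],[0.8,-0.03,0,0.015,0,0,0],[0.8,-0.03,0,0.015,0,0,0],[0.8,-0.03,0,0.015,0,0,0]])

```text
clock: 14.0
position: [0.547, -0.0556, 0.1263]
tool_rot: [-3.14, 0.455, -3.08]
force: [-7.9, -1.4, 3.3]
grip_width: 0.008
finger_force: 4.2
```

servo_tool(plan=[[0.8,-0.01,0,0.005,0,0,0],[0.8,-0.02,0,0.01,0,0,0],[0.8,-0.02,0,0.01,0,0,0],[0.8,-0.02,0,0.01,0,0,0],[0.8,-0.02,0,0.01,0,0,0],[0.8,-0.02,0,0.01,0,0,0],[0.8,-0.02,0,0.01,0,0,0],[0.8,-0.02,0,0.01,0,0,0],[0.8,-0.02,0,0.01,0,0,0],[0.8,-0.02,0,0.01,0,0,0]])

```text
clock: 15.0
position: [0.5471, -0.0556, 0.1263]
tool_rot: [-3.14, 0.455, -3.081]
force: [-10.2, -2.1, 2.7]
grip_width: 0.0079
finger_force: 4.9
```

servo_tool(plan=[[0.8,0.1,0,-0.05,0,0,0],[0.8,0.6,0,-0.3,0,0,0],[0.8,1.4,0,-0.7,0,0,0],[0.8,2.3,0,-1.1,0,0,0],[0.8,3.2,0,-1.6,0,0,0],[0.8,3.2,0,-1.6,0,0,0]])

```text
clock: 15.6
position: [0.5116, -0.0576, 0.127]
tool_rot: [-3.14, 0.456, -3.08]
force: [0.0, 0.7, 0.6]
grip_width: 0.008
finger_force: 0.0
```

Run:
```python
from workcell import bot
from h import *
s,R=st(bot)
for l,t in [((-60,0,40),13),((-70,0,80),0),((-80,0,140),0)]: print(l,t,goal(R,s["position"],l,t))
```

```text
t 15.6 pos [ 0.5116 -0.0576  0.127 ] local mm [-62.5   0.1   7. ]
tool z local [ 0.441 -0.001 -0.898] tool y local [-0.001  1.    -0.001] q [ 0.48  0.44 -0.57  2.32  1.69  0.2  -0.  ] F [0.1 0.7 0.6] w 0.007988025476741718
(-60, 0, 40) 13 [-1.680e+00 -1.000e-02 -2.850e+00 -5.000e-02  1.315e+01  1.000e-01]
(-70, 0, 80) 0 [-2.550e+00 -2.000e-02 -6.890e+00 -6.000e-02  2.615e+01  9.000e-02]
(-80, 0, 140) 0 [-4.290e+00 -2.000e-02 -1.271e+01 -6.000e-02  2.615e+01  9.000e-02]
```

servo_tool(plan=[[0.8,-0.2,0,-1.8,0,4,0],[0.8,-0.5,0,-3.8,0,9,0],[1.5,-0.9,0,-5.8,0,15,0],[2.5,-1.4,0,-8,0,21,0],[3.5,-2.4,0,-10.6,0,26,0],[4.5,-4,0,-13.3,0,26.1,0.1],[5.5,-4.7,0,-14.8,0,26.1,0.1],[5.5,-4.7,0,-14.8,0,26.1,0.1]])

```text
clock: 16.4
position: [0.4909, -0.0574, 0.2838]
tool_rot: [3.138, 0.001, -3.081]
force: [0.0, 0.1, -0.1]
grip_width: 0.0553
finger_force: 0.0
```

Run:
```python
from workcell import bot
from h import *
s,R=st(bot)
for l,t in [((2,0,165),0)]: print(l,t,goal(R,s["position"],l,t))
```

```text
t 16.4 pos [ 0.4909 -0.0574  0.2838] local mm [-83.2   1.5 163.8]
tool z local [ 0.001  0.004 -1.   ] tool y local [-0.001  1.     0.004] q [ 0.69  0.36 -0.88  1.84  0.31  1.09  1.33] F [ 0.   0.1 -0.1] w 0.055306105218728724
(2, 0, 165) 0 [-8.52 -0.16 -0.11  0.23  0.05  0.06]
```

servo_tool(plan=[[5.5,-2,-0.1,0,0,0,0],[5.5,-5,-0.1,0,0,0,0],[5.5,-7.5,-0.1,0,0,0,0],[5.5,-8.5,-0.1,0,0.2,0,0],[5.5,-8.5,-0.1,0,0.2,0,0],[5.5,-8.5,-0.1,0,0.2,0,0],[5.5,-8.5,-0.1,0,0.2,0,0]])

```text
clock: 17.1
position: [0.5733, -0.0547, 0.2807]
tool_rot: [-3.137, 0.001, -3.082]
force: [0.8, -0.2, -0.1]
grip_width: 0.0551
finger_force: 0.0
```

Run:
```python
from workcell import bot
from h import *
s,R=st(bot); f=bot.grab_frame("wrist");np.save('w5.npy',f["frame"])
cv2.imwrite('pics/w5.png',cv2.resize(f["frame"][80:260,60:330],None,fx=2.9,fy=2.9,interpolation=cv2.INTER_CUBIC))
```

```text
t 17.1 pos [ 0.5733 -0.0547  0.2807] local mm [ -0.7  -0.7 160.7]
tool z local [ 0.001 -0.005 -1.   ] tool y local [ 0.     1.    -0.005] q [ 0.57  0.5  -0.83  1.65  0.4   1.17  1.27] F [ 0.7 -0.2 -0.1] w 0.05509950988722201
```

View pics/w5.png

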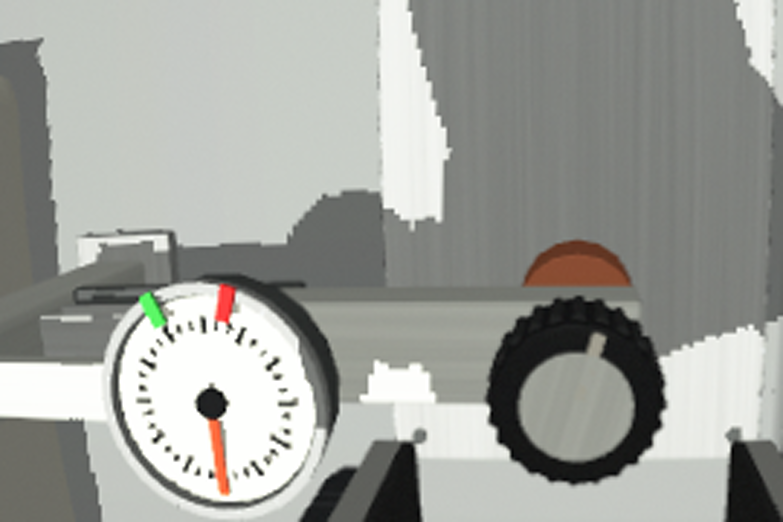

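The wrist view shows the knob top at (258.6,220.7), the dial hub at (132.8,219.3), the needle tip at (137.9,249.7), green at about (112,187) and red at about (138,184.5). The copper is centred behind the head, in line with the knob.

```bash
cat >> h.py <<'E'
def dial(f,s,verbose=True):
    im=f["frame"];h=cv2.cvtColor(im,cv2.COLOR_BGR2HSV);H,S,V=h[...,0].astype(int),h[...,1],h[...,2]
    M={"needle":(H>4)&(H<14)&(S>150)&(V>120),"green":(H>45)&(H<75)&(S>120)&(V>80),"red":((H<3)|(H>174))&(S>150)&(V>100)}
    return {k:blob(m,8) for k,m in M.items()}
E
python3 - <<'E'
from workcell import bot
from h import *
s,R=st(bot); f=bot.grab_frame("wrist")
kb=wray(f,s,(258.6,220.7),.2405);print("knob",kb,"TCP axis",s["position"])
hub=wray(f,s,(132.8,219.3),.242);print("hub",hub,np.linalg.norm((hub-kb)[:2]))
d=dial(f,s)
for k,v in d.items():
    for b in v:
        p=wray(f,s,b[1],.242)-hub; print(k,b[0],b[1],np.degrees(np.arctan2(p[1],p[0])).round(1),np.linalg.norm(p[:2]).round(4))
E
```

```text
t 17.15 pos [ 0.5734 -0.0548  0.2808] local mm [ -0.6  -0.8 160.8]
tool z local [ 0.001 -0.005 -1.   ] tool y local [ 0.     1.    -0.005] q [ 0.57  0.5  -0.83  1.65  0.4   1.17  1.27] F [ 0.7 -1.  -0.3] w 0.05465353112091629
knob [ 0.5742965  -0.05451983  0.2405    ] TCP axis [ 0.5734118  -0.05484117  0.2807631 ]
hub [ 0.57907657 -0.14057445  0.242     ] 0.08618727703675909
needle 259 [258.9 173.3] 113.3 0.0918
needle 78 [135.2 236.6] 3.4 0.0129
green 57 [112.4 186.3] -147.7 0.0267
red 61 [137.5 183.8] 168.7 0.0257
```

Green is 2.64 rad clockwise of the needle's rest and red is 3.40 rad. The knob axis is at (0.574,-0.0545). I'll wind the wrist counter-clockwise above the knob, then descend around it.

servo_tool(plan=[[5.5,-0.1,0,0,0,0,-8],[5.5,-0.1,0,0,0,0,-16],[5.5,-0.1,0,0.5,0,0,-24],[5.5,-0.1,0,1,0,0,-32],[5.5,-0.1,0,1.5,0,0,-40],[5.5,-0.1,0,2,0,0,-48],[5.5,-0.1,0,2.5,0,0,-55],[5.5,-0.1,0,3,0,0,-55],[5.5,-0.1,0,3,0,0,-55],[5.5,-0.1,0,3,0,0,-55]], force=20)

```text
clock: 18.2
position: [0.5749, -0.0548, 0.2507]
tool_rot: [-3.138, -0.003, -2.126]
force: [-0.7, -0.1, -0.3]
grip_width: 0.0549
finger_force: 0.0
```

Run:
```python
from workcell import bot
from h import *
s,R=st(bot)
print(100*R.T@(np.array([.574,-.0545,.213])-s["position"]))
```

```text
t 18.2 pos [ 0.5749 -0.0548  0.2507] local mm [  0.9  -0.9 130.7]
tool z local [ 0.001 -0.005 -1.   ] tool y local [-0.817  0.576 -0.003] q [ 0.68  0.61 -1.03  1.67  0.56  1.19  2.09] F [-0.7 -0.1 -0.3] w 0.05491247797426251
[0.00875567 0.1090644  3.76699535]
```

Descend around the knob, then close gently.

servo_tool(plan=[[5.5,0,0.08,1,0,0,0],[5.5,0,0.08,2,0,0,0],[5.5,0,0.08,3,0,0,0],[5.5,0,0.08,3.6,0,0,0],[5.5,0,0.08,3.75,0,0,0],[5.5,0,0.08,3.75,0,0,0],[4.5,0,0.08,3.75,0,0,0],[3.5,0,0.08,3.75,0,0,0],[3.5,0,0.08,3.75,0,0,0],[3.5,0,0.08,3.75,0,0,0]], force=20)

```text
clock: 19.2
position: [0.5744, -0.0543, 0.2133]
tool_rot: [-3.138, -0.003, -2.123]
force: [-2.5, 1.8, 5.1]
grip_width: 0.0392
finger_force: 21.2
```

servo_tool(plan=[[3.5,0,0,0.02,0,0,6],[3.5,0,0,0.05,0,0,13],[3.5,0,0,0.08,0,0,20],[3.5,0,0,0.11,0,0,27],[3.5,0,0,0.14,0,0,34],[3.5,0,0,0.15,0,0,40],[3.5,0,0,0.15,0,0,40]])

```text
clock: 19.9
position: [0.5743, -0.0544, 0.2117]
tool_rot: [-3.137, -0.0, -2.823]
force: [-2.5, 1.3, 2.4]
grip_width: 0.0397
finger_force: 21.0
```

servo_tool(plan=[[3.5,0,0,0,0,0,7],[3.5,0,0,0,0,0,14],[3.5,0,0,0,0,0,21],[3.5,0,0,0,0,0,28],[3.5,0,0,0,0,0,34],[3.5,0,0,0,0,0,40],[3.5,0,0,0,0,0,40],[5.5,0,0,0,0,0,40],[5.5,0,0,0,0,0,40],[5.5,0,0,0,0,0,40]])

```text
clock: 20.9
position: [0.5745, -0.0547, 0.2115]
tool_rot: [-3.138, 0.003, 2.766]
force: [0.3, 0.5, -0.6]
grip_width: 0.0551
finger_force: 0.0
```

Run:
```python
from workcell import bot
from h import *
s,R=st(bot); w=bot.grab_frame("wrist");t=bot.grab_frame("top")
for n,f in (("w",w),("t",t)):
  for k,v in dial(f,s).items(): print(n,k,[(b[0],b[1]) for b in v])
cv2.imwrite('pics/c6.png',np.hstack([w["frame"],cv2.resize(t["frame"][150:220,370:425],(288,384))]))
```

```text
t 20.9 pos [ 0.5745 -0.0547  0.2115] local mm [ 0.5 -0.7 91.5]
tool z local [ 0.001 -0.004 -1.   ] tool y local [ 0.421  0.907 -0.004] q [ 0.47  0.54 -0.68  1.73  0.4   1.01  0.84] F [ 0.3  0.5 -0.6] w 0.05507628506829294
w needle [(np.int32(622), array([254.3, 192.7])), (np.int32(27), array([123.4, 350.6]))]
w green [(np.int32(49), array([ 67.1, 293.1]))]
w red [(np.int32(30), array([ 88.3, 279.1]))]
t needle []
t green []
t red []
```

View pics/c6.png

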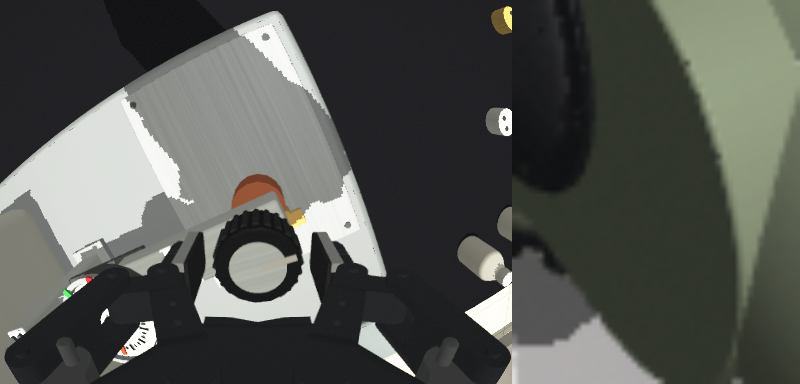

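The wrist picture shows the knob turned about 80°, with its index at (290,261). The dial at left is partly hidden, with green at (67,293), red at (88,279) and the needle at (123,351).

```bash
cat >> h.py <<'E'
def needle(bot,hub=(.57907,-.14057)):
    s=bot.observe();f=bot.grab_frame("wrist");o={}
    for k,v in dial(f,s).items():
        for b in v:
            p=wray(f,s,b[1],.242)[:2]-hub; r=np.linalg.norm(p)
            if r<.033: print(k,b[0],"cw from rest rad",round(float((np.deg2rad(3.4)-np.arctan2(p[1],p[0]))%(2*np.pi)),3),"r",r.round(4))
E
python3 - <<'E'
from workcell import bot
from h import *
needle(bot)
E
```

```text
needle 29 cw from rest rad 0.239 r 0.0192
green 47 cw from rest rad 2.663 r 0.0283
red 30 cw from rest rad 3.405 r 0.0286
```

servo_tool(plan=[[5.5,0,0,0,0,0,-8.5],[5.5,0,0,0,0,0,-17],[5.5,0,0,0,0,0,-25.5],[5.5,0,0,0,0,0,-34],[5.5,0,0,0,0,0,-42.5],[5.5,0,0,0,0,0,-51],[5.5,0,0,0,0,0,-59.5],[5.5,0,0,0,0,0,-68],[5.5,0,0,0,0,0,-76.5],[5.5,0,0,0,0,0,-80]])

```text
clock: 22.05
position: [0.5744, -0.0547, 0.2114]
tool_rot: [-3.139, -0.003, -2.116]
force: [-0.2, -0.4, -1.4]
grip_width: 0.055
finger_force: 0.0
```

servo_tool(plan=[[5.5,0,0,0,0,0,0],[4.5,0,0,0,0,0,0],[3.5,0,0,0,0,0,0],[3.5,0,0,0,0,0,0],[3.5,0,0,0,0,0,0]])

```text
clock: 22.55
position: [0.5743, -0.0544, 0.2116]
tool_rot: [-3.138, -0.003, -2.123]
force: [-2.4, 0.5, 2.3]
grip_width: 0.0395
finger_force: 21.1
```

Run:
```python
from workcell import bot
from h import *
st(bot);needle(bot)
```

```text
t 22.55 pos [ 0.5743 -0.0544  0.2116] local mm [ 0.3 -0.4 91.6]
tool z local [ 0.001 -0.005 -1.   ] tool y local [-0.819  0.574 -0.003] q [ 0.66  0.65 -1.01  1.72  0.61  1.12  2.06] F [-2.4  0.7  2.3] w 0.039548342254941304
needle 259 cw from rest rad 0.351 r 0.0133
green 184 cw from rest rad 2.625 r 0.0266
red 205 cw from rest rad 3.389 r 0.0254
```

The foot already bears on the sample, with the needle at about 0.35. About 158° is left. Next is a stroke of 80°.

servo_tool(plan=[[3.5,0,0,0,0,0,8.5],[3.5,0,0,0,0,0,17],[3.5,0,0,0,0,0,25.5],[3.5,0,0,0,0,0,34],[3.5,0,0,0,0,0,42.5],[3.5,0,0,0,0,0,51],[3.5,0,0,0,0,0,59.5],[3.5,0,0,0,0,0,68],[3.5,0,0,0,0,0,75],[3.5,0,0,0,0,0,80]])

```text
clock: 23.6
position: [0.5741, -0.0544, 0.2114]
tool_rot: [-3.138, 0.002, 2.759]
force: [-3.5, -0.1, 0.7]
grip_width: 0.0393
finger_force: 21.0
```

servo_tool(plan=[[3.5,0,0,0,0,0,0],[3.5,0,0,0,0,0,0],[5.5,0,0,0,0,0,0],[5.5,0,0,0,0,0,0],[5.5,0,0,0,0,0,0]])

```text
clock: 24.1
position: [0.5745, -0.0547, 0.2115]
tool_rot: [-3.138, 0.003, 2.765]
force: [-0.4, -0.2, 0.8]
grip_width: 0.055
finger_force: 0.0
```

servo_tool(plan=[[5.5,0,0,0,0,0,-8.5],[5.5,0,0,0,0,0,-17],[5.5,0,0,0,0,0,-25.5],[5.5,0,0,0,0,0,-34],[5.5,0,0,0,0,0,-42.5],[5.5,0,0,0,0,0,-51],[5.5,0,0,0,0,0,-59.5],[5.5,0,0,0,0,0,-68],[5.5,0,0,0,0,0,-76.5],[5.5,0,0,0,0,0,-80]])

```text
clock: 25.1
position: [0.5745, -0.0547, 0.2114]
tool_rot: [-3.138, -0.003, -2.117]
force: [-0.2, 0.0, -0.1]
grip_width: 0.0548
finger_force: 0.0
```

servo_tool(plan=[[5.5,0,0,0,0,0,0],[5.5,0,0,0,0,0,0]])

```text
clock: 25.3
position: [0.5744, -0.0546, 0.2114]
tool_rot: [-3.138, -0.003, -2.125]
force: [-0.0, 0.0, 0.6]
grip_width: 0.0548
finger_force: 0.0
```

Run:
```python
from workcell import bot
from h import *
st(bot);needle(bot)
```

```text
t 25.3 pos [ 0.5744 -0.0546  0.2114] local mm [ 0.4 -0.6 91.4]
tool z local [ 0.001 -0.004 -1.   ] tool y local [-0.818  0.576 -0.003] q [ 0.66  0.65 -1.01  1.72  0.61  1.12  2.05] F [-0.   0.   0.6] w 0.054782925991424335
needle 267 cw from rest rad 1.423 r 0.014
green 187 cw from rest rad 2.624 r 0.0266
red 205 cw from rest rad 3.39 r 0.0254
```

servo_tool(plan=[[4.5,0,0,0,0,0,0],[3.5,0,0,0,0,0,0],[3.5,0,0,0,0,0,0],[3.5,0,0,0,0,0,0]])

```text
clock: 25.75
position: [0.5743, -0.0543, 0.2116]
tool_rot: [-3.138, -0.003, -2.123]
force: [-2.4, 1.3, 3.7]
grip_width: 0.0392
finger_force: 20.7
```

servo_tool(plan=[[3.5,0,0,0,0,0,8],[3.5,0,0,0,0,0,16],[3.5,0,0,0,0,0,24],[3.5,0,0,0,0,0,32],[3.5,0,0,0,0,0,40],[3.5,0,0,0,0,0,48],[3.5,0,0,0,0,0,56],[3.5,0,0,0,0,0,64],[3.5,0,0,0,0,0,70],[3.5,0,0,0,0,0,75]])

```text
clock: 26.75
position: [0.5742, -0.0543, 0.2115]
tool_rot: [-3.137, 0.002, 2.847]
force: [-2.6, 1.0, 2.5]
grip_width: 0.0396
finger_force: 20.7
```

servo_tool(plan=[[3.5,0,0,0,0,0,0],[3.5,0,0,0,0,0,0],[5.5,0,0,0,0,0,0],[5.5,0,0,0,0,0,0],[5.5,0,0,0,0,0,0]])

```text
clock: 27.25
position: [0.5745, -0.0546, 0.2114]
tool_rot: [-3.138, 0.002, 2.852]
force: [-0.1, 0.3, 0.1]
grip_width: 0.0551
finger_force: 0.0
```

servo_tool(plan=[[5.5,0,0,0,0,0,-8.5],[5.5,0,0,0,0,0,-17],[5.5,0,0,0,0,0,-25.5],[5.5,0,0,0,0,0,-34],[5.5,0,0,0,0,0,-42],[5.5,0,0,0,0,0,-50],[5.5,0,0,0,0,0,-50],[5.5,0,0,0,0,0,-50],[5.5,0,0,0,0,0,-50]])

```text
clock: 28.15
position: [0.5744, -0.0546, 0.2115]
tool_rot: [-3.137, -0.002, -2.562]
force: [-0.1, 0.2, 0.2]
grip_width: 0.0547
finger_force: 0.0
```

```bash
cat >> h.py <<'E'
def needle2(bot,name=None):
    s=bot.observe();f=bot.grab_frame("wrist");im=f["frame"]
    h=cv2.cvtColor(im,cv2.COLOR_BGR2HSV)
    d=dial(f,s); W=lambda uv:wray(f,s,uv,.242)[:2]
    g=W(d["green"][0][1]);r=W(d["red"][0][1])
    H=h[...,0].astype(int);m=(H>4)&(H<14)&(h[...,1]>150)&(h[...,2]>120)
    P=np.array([W((x,y)) for y,x in zip(*np.nonzero(m))]);P=P[np.linalg.norm(P-[.579,-.1406],axis=1)<.03]
    # hub: dark blob near the dial centre
    yy,xx=np.nonzero((h[...,2]<60));Q=np.array([W((x,y)) for y,x in zip(yy[::1],xx[::1])]) if len(yy)<200000 else None
    Q=Q[np.linalg.norm(Q-[.579,-.1406],axis=1)<.006];hub=Q.mean(0)
    vx=cv2.fitLine((P*1e3).astype(np.float32),cv2.DIST_L2,0,.01,.01).ravel();u=vx[:2]*np.sign(vx[:2]@(P.mean(0)-hub))
    A=lambda v:np.arctan2(v[1],v[0]);w=lambda a:float((np.deg2rad(3.4)-a)%(2*np.pi))
    print("hub",hub.round(4),len(Q),"needle line",w(A(u)),"needle mean",w(A(P.mean(0)-hub)),"tip r",np.linalg.norm(P-hub,axis=1).max(),"green",w(A(g-hub)),"red",w(A(r-hub)))
    if name: cv2.imwrite(name,im)
E
python3 - <<'E'
from workcell import bot
from h import *
st(bot);needle(bot);needle2(bot,'pics/w7.png')
E
```

```text
t 28.15 pos [ 0.5744 -0.0546  0.2115] local mm [ 0.3 -0.6 91.5]
tool z local [ 0.001 -0.005 -1.   ] tool y local [-0.497  0.868 -0.004] q [ 0.6   0.61 -0.9   1.72  0.54  1.08  1.67] F [-0.   0.2  0.2] w 0.05471116932431371
needle 231 cw from rest rad 2.453 r 0.0142
green 146 cw from rest rad 2.634 r 0.0267
red 170 cw from rest rad 3.392 r 0.0255
hub [ 0.5781 -0.1406] 206 needle line 2.4153542004293507 needle mean 2.3989908956035433 tip r 0.023032925060030376 green 2.61349161753505 red 3.4036314469111524
```

servo_tool(plan=[[4.5,0,0,0,0,0,0],[3.5,0,0,0,0,0,0],[3.5,0,0,0,0,0,0],[3.5,0,0,0,0,0,0],[3.5,0,0,0,0,0,5],[3.5,0,0,0,0,0,10],[3.5,0,0,0,0,0,15],[3.5,0,0,0,0,0,15],[3.5,0,0,0,0,0,15]])

```text
clock: 29.15
position: [0.5744, -0.0544, 0.2116]
tool_rot: [-3.137, -0.0, -2.818]
force: [-2.0, 1.4, 3.6]
grip_width: 0.0393
finger_force: 20.6
```

servo_tool(plan=[[5.5,0,0,0,0,0,0],[5.5,0,0,0,0,0,0],[5.5,0,0,0,0,0,-5],[5.5,0,0,0,0,0,-10],[5.5,0,0,0,0,0,-15],[5.5,0,0,0,0,0,-15],[5.5,0,0,0,0,0,-15]])

```text
clock: 29.85
position: [0.5744, -0.0547, 0.2113]
tool_rot: [-3.138, -0.002, -2.562]
force: [0.1, -0.3, 0.2]
grip_width: 0.0552
finger_force: 0.0
```

Run:
```python
from workcell import bot
from h import *
st(bot);needle(bot);needle2(bot,'pics/w8.png')
```

```text
t 29.85 pos [ 0.5744 -0.0547  0.2113] local mm [ 0.3 -0.7 91.3]
tool z local [ 0.001 -0.004 -1.   ] tool y local [-0.497  0.867 -0.004] q [ 0.6   0.61 -0.9   1.72  0.54  1.08  1.67] F [ 0.1 -0.3  0.2] w 0.055208215926597214
needle 215 cw from rest rad 2.646 r 0.0133
green 145 cw from rest rad 2.632 r 0.0266
red 169 cw from rest rad 3.394 r 0.0255
hub [ 0.5781 -0.1406] 206 needle line 2.6325200028908773 needle mean 2.6029054137373024 tip r 0.02117083955519171 green 2.6124631312419724 red 3.4028943620297447
```

The needle is at green within about 0.02 rad. I'll withdraw straight up and verify.

servo_tool(plan=[[5.8,0,0,-1,0,0,6],[5.8,0,0,-2.5,0,0,12],[5.8,0,0,-4.5,0,0,18],[5.8,0,0,-6.5,0,0,24],[5.8,0,0,-7,0,0,30],[5.8,0,0,-7,0,0,30],[5.8,0,0,-7,0,0,30],[5.8,0,0,-7,0,0,30]])

```text
clock: 30.75
position: [0.5741, -0.0542, 0.2808]
tool_rot: [-3.137, -0.0, -3.08]
force: [1.3, 0.5, 0.5]
grip_width: 0.0582
finger_force: 0.0
```

Run:
```python
from workcell import bot
from h import *
st(bot);needle(bot);needle2(bot,'pics/w9.png')
im=cv2.imread('pics/w9.png');cv2.imwrite('pics/w9c.png',cv2.resize(im[80:260,60:330],None,fx=2.9,fy=2.9,interpolation=cv2.INTER_CUBIC))
```

```text
t 30.75 pos [ 0.5741 -0.0542  0.2808] local mm [  0.   -0.2 160.8]
tool z local [-0.    -0.004 -1.   ] tool y local [-0.002  1.    -0.004] q [ 0.56  0.5  -0.82  1.64  0.39  1.17  1.28] F [1.4 0.4 0.5] w 0.058206436322860135
needle 83 cw from rest rad 2.638 r 0.0131
green 59 cw from rest rad 2.633 r 0.0268
red 58 cw from rest rad 3.399 r 0.0256
hub [ 0.5787 -0.1407] 79 needle line 2.614861727770563 needle mean 2.632799897413846 tip r 0.021621143724279656 green 2.6321202235294194 red 3.4080096225739664
```

View pics/w9c.png

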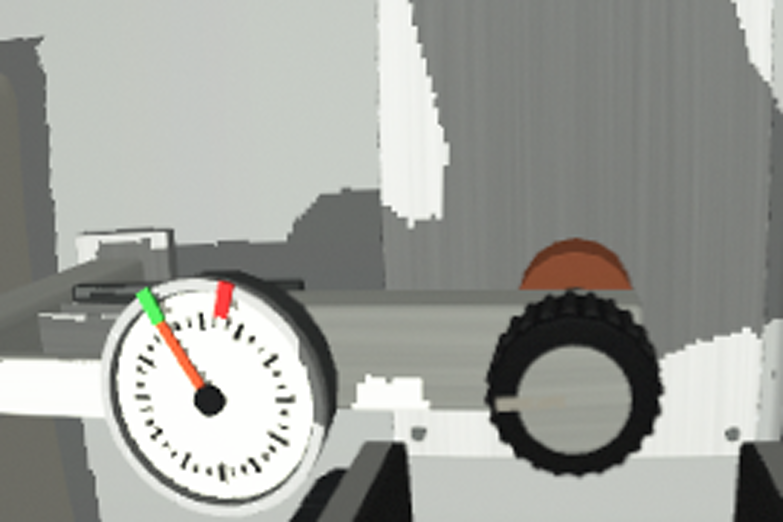

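The picture shows the orange needle from (210,400) pointing straight at the green mark at (150,306). The sample is still centred at (577,265), and the hand is clear of everything.

```bash
python3 -c "
from workcell import bot
print(bot.job_done())"
```

```text
the job is handed in; nothing more can be done
None
```

The copper sample was pushed home against the stop pins at about 10 N for a second and clamped, with the needle at the green mark within about 0.02 rad and the hand clear. I judged contact with both pins from the push force, not by sight, and handed the job in at about 31 s; no verdict came back.

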